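Weigh the crane car on the spring scale and mark the reading

TASK

Hang the crane car by its steel lifting bail on the spring scale's hook, gently, lowering it very slowly (a few centimetres a second) until the scale itself carries the whole weight, so that the hook neither drops nor springs up when you let go and the scale is never pulled near the end of its travel. Let the car hang free until it is still, then slide the marker level with the scale's pointer so that the reading stays marked. Leave the car hanging there and do not disturb the buffer stop or the glass dome.

Things in the scene. Friction and masses are not known exactly. Their poses are not given: they have to be found in the camera images.
- scale: Spring scale stand, fixed to the shelf. Origin on the shelf; -x is where the hook arm reaches (towards the robot). Wooden base x -40..110, y -90..150 mm, 16 mm thick. Post 24 mm square at x=19, y=-38, 361 mm high; its top bracket (underside 345 mm high, to x=-57) holds a clear spring tube, 28 mm thick, axis x=-35, y=0, lower end 258 mm high. A tick strip and marker rail at y 30..110, x -10..18.
- hook_rod: Moving rod with hook, one rigid piece; slides straight down only, against a spring of 90 N/m (11 mm per N). Origin: top of the 6 mm hook wire at the seat where the bail rests, 135 mm in front (-x) of the stand's origin, 210 mm high unloaded. Axes as the stand's. End stop after sinking 98 mm; do not sink it beyond 92. Lightly damped: rests after 1 to 3 s. Faster than 0.07 m/s is a lurch.
- hook_tip (a point): Top of the upturned hook tip: 28 mm in front (-x) of the seat and 13 mm above the top of the wire; 6 mm thick (front at -31 mm). The wire runs level along the stand's x, from x=-20 mm past the seat to the rod, whose axis is 100 mm behind (+x) the seat (18 mm square collar).
- pointer_tip (a point): Tip of the thin dark pointer fixed to the rod, in front of the tick strip, at the height of hook_rod's origin; it sinks with the hook.
- marker_tip (a point): Tip of the marker's thin index, about 4 mm sideways of the pointer tip's path. The reading is marked when it is level with the pointer tip, within about 4 mm.
- marker_grip (a point): Grip point of the marker, 12 mm higher than marker_tip and 12 mm below the top of a grey upright tab 30 mm long (stand's x), 12 mm thick (stand's y), 36 mm high; pinch it from above across the thickness. The marker slides vertically only, about 2 N friction, and stays put. It starts 0 to 25 mm above the unloaded pointer; travel 30 mm above to 100 mm below that height.
- car: Yellow crane car, loose, on its wheels: 104 mm long (its y; a short boom reaches y=78, 52 mm high), 46 mm wide (x), roof 46 mm high. Origin under its middle, z up. Hidden ballast: 0.12 to 0.72 kg. On the roof stands a steel lifting bail, 32 mm wide (y), 10 mm thick (x): a cross bar from 77 to 97 mm above the origin on two legs. Pinch the bail across its 32 mm width.
- bail (a point): Middle of the underside of the bail's cross bar, 77 mm above the car's origin; this rests on the hook. Axes as the car's. Under it is a window 18 mm wide (y), 31 mm high down to the roof, open along x, both sides alike, for the hook to pass through.
- buffer_stop: Bystander: loose stainless steel buffer stop, 60 mm wide (y), 50 mm deep (x), 50 mm high. Origin under its middle. It and the car may have exchanged places.
- dome: Bystander: loose small glass tunnel dome, 80 mm across and 64 mm high. Origin under its middle.
Not all that is in view belongs to the job. What is shaped like the car but purple is not meant.

How it is judged:
On the way, in this order (a step that is already met when the one before it is completed fails the run):
1. the car hangs on the hook by its bail, let go and at rest (x of bail in the frame of hook_rod between -0.024 and 0.03 m and y of bail in the frame of hook_rod between -0.01 and 0.01 m and z of bail in the frame of hook_rod between -0.006 and 0.006 m and contact force between car and hook_rod above 0.6 N and angle between car's own z axis and vertical below 0.25 rad and linear speed of car below 0.02 m/s and linear speed of hook_rod below 0.01 m/s and contact force between car and the arm below 0.05 N and contact force between car and the fingers below 0.05 N), for 0.4 s.
2. the marker is level with the pointer while the car hangs at rest (x of bail in the frame of hook_rod between -0.024 and 0.03 m and y of bail in the frame of hook_rod between -0.01 and 0.01 m and z of bail in the frame of hook_rod between -0.006 and 0.006 m and contact force between car and hook_rod above 0.6 N and angle between car's own z axis and vertical below 0.25 rad and linear speed of car below 0.02 m/s and linear speed of hook_rod below 0.01 m/s and z of marker_tip in the frame of pointer_tip between -0.0045 and 0.0045 m), for 0.2 s.
At the end, for the whole second after the job is handed in: The car hangs at rest on the hook by its bail, touched by nothing else (bail's bar on the wire, within 6 mm in height and 10 mm sideways of the wire's top, between tip and rod, car upright within 0.25 rad), and the marker's index is within 4.5 mm of the pointer's height (all of step 2 and contact force between car and the arm below 0.05 N and contact force between car and the fingers below 0.05 N).
It fails at once if the hook lurches: it moves faster than 0.07 m/s (car dropped on it, or let go before or after the balance) (linear speed of hook_rod above 0.07 m/s).
It fails at once if the scale is pulled near the end of its travel (more than 92 mm down) (z of hook_rod in the frame of scale below 0.118 m).
It fails at once if the car or the robot presses on the hook with more than 20 N (contact force between any of car, the arm, the fingers and hook_rod above 20 N).
It fails at once if the buffer stop is disturbed (distance of buffer_stop from where it was at the start of the episode above 0.02 m).
It fails at once if the glass dome is disturbed (distance of dome from where it was at the start of the episode above 0.02 m).
It also fails if it takes over 64 s, if anything falls off the work surface, if the arm or the gripper's body presses on something with over 40 N, if the wrist force passes 120 N, or if a joint passes its speed limit or range.

ROBOT

A 7-joint arm with a two-finger parallel gripper is mounted at the origin on the work surface. World frame = base frame: x ahead of the robot, y to its left, z up, the work surface at z = 0. Lengths are in m, angles in rad, forces in N, time in s.
With the tool pointing down it reaches from about 0.425 to 0.825 m from the base axis. Payload 3.6 kg.
Tool frame: the origin (TCP) lies midway between the tips of the shut fingers; the grasp point (between the pads) lies 19 mm behind it; z points along the fingers, y is the line along which they close (so a half turn about z gives the same grasp; the last joint's range is limited). The gripper opens to 85 mm and grips with 20 to 120 N. Pads are 22 mm wide; open, the fingers measure 114 mm over their backs; the gripper's body (76 mm by 85 mm) begins 54 mm behind the grasp point. The pads swing forward as they close: fully open they stand 13 mm farther back than shut.
Start: joints at [-1.365, 0.615, -0.013, 1.423, 0.008, 1.103, -0.04], TCP at [0.149, 0.633, 0.231] pointing down, gripper open.
Joint ranges: [-3.12, 3.12], [-0.3, 2.06], [-1.34, 1.32], [0.26, 2.42], [-1.36, 4.5], [0.01, 1.98], [-2.84, 2.84]. Speed limits (rad/s): [2.79, 2.79, 3.14, 3.14, 3.14, 3.14, 3.14].

INTERFACE

Orientations are given as a rotation vector (axis times angle).
In Python, from station import sense, read_camera, camera_params, finish_job gives the robot as it stands.
- The arm moves only by the shell command python3 -m crank 'ROWS'. ROWS is JSON, a list that holds one entry, the list of rows, each a list of 7 numbers: the turn, a rotation vector about the tool's x, y, z in rad, then the shift along the tool's x, y, z in cm, then the opening, from 0 (shut) to 1 (fully open). In form: [[[ax, ay, az, tx, ty, tz, grip], ...]]. A call has 1 to 10 rows; each row is the pose to reach, as a shift and turn from the pose commanded when the call began, along the tool's axes at that moment; what a row does not reach only later rows make up. A row lasts 1/10 s, in which the tool goes at most 50 mm and 8.59 degrees, less where a joint would pass 70% of its speed; a pose out of reach is approached as far as the arm can. A call with a gripper value outside its range is refused whole. The fingers move at their own pace and stop on an object; the grip force is fixed at half the most. Time passes only in rows, so rows that repeat a pose let the fingers close. It gives the time, the measured TCP pose, the force, the opening and the grip force at its end, in the units of the state.
- sense(): the state, without advancing time (a new reading comes with each control period).
- read_camera(name): name is "side" or "top"; returns the picture (420x560x3 uint8, red, green, blue); there is no depth.
- camera_params(name): a dict with "mtx" (3x3 intrinsics, pixels), "world_from_camera" (4x4, takes a point from camera to world coordinates). Camera axes: x right, y down, z forward; pixel columns grow to the right and rows downward; lengths in m; the calibration is good to about 2 mm. A picture is of the moment at which its call begins. camera_params takes no time and is no camera call.
- finish_job(): hands the job in; it is judged then, once.
The state is a dict: "t": time; "q": joint angles; "qvel": joint speeds; "effort": joint torques, N m; "ee_pos": TCP position; "tcp_rot": TCP orientation; "force": force on the tool from outside, world axes, zero at the start; "wrist_torque": the same for the moment, N m; "gripper_width": finger opening in m; "gripper_force": force on a finger pad.
Only numpy, scipy, OpenCV 4.12 (cv2) and the standard library are available. Lean on these libraries where they do the work, as an engineer would, in place of code of your own. Each camera call takes 0.05 s, during which the arm holds its last target. There are 200 camera calls.

## Working session

There is one attempt and no reset: what is moved stays moved. The work goes in short steps, Python scripts to look and compute and a shell command to move; the robot and the scene stay as the last step left them, time stands still between calls to the robot, and variables do not carry over. Pictures are saved under pics/ and viewed, at most 10 in all, crops included, and the job is handed in when it is done.

```bash
mkdir -p pics; ls; python3 - <<'E'
from station import *
import cv2,numpy as np
np.set_printoptions(precision=4,suppress=True)
s=sense();print(s)
for n in("side","top"):
    im=read_camera(n);cv2.imwrite(f"pics/{n}0.png",im[:,:,::-1]);p=camera_params(n);print(n,np.array(p["mtx"]),np.array(p["world_from_camera"]))
E
```

```text
pics
{'t': 0.0, 'q': array([-1.3654,  0.6159, -0.0126,  1.4249,  0.0081,  1.1034, -0.0404]), 'qvel': array([-0.0014,  0.0006,  0.0003,  0.    , -0.0006, -0.0002,  0.0008]), 'effort': array([ -0.0006, -46.9226,   0.2589, -17.1041,   0.0099,   0.0095,
         0.    ]), 'ee_pos': array([0.1492, 0.6319, 0.2301]), 'tcp_rot': array([-0.3632, -3.1202,  0.0041]), 'force': array([ 0.3503,  0.3475, -0.0746]), 'wrist_torque': array([ 0.0037,  0.0104, -0.0044]), 'gripper_force': 0.0, 'gripper_width': 0.08536876664640014}
side [[425.4923   0.     281.5241]
 [  0.     425.4923 211.5734]
 [  0.       0.       1.    ]] [[-0.9942 -0.0822  0.0691  0.4461]
 [-0.1073  0.7385 -0.6657  0.69  ]
 [ 0.0037 -0.6693 -0.743   0.9785]
 [ 0.      0.      0.      1.    ]]
top [[434.841    0.     273.0572]
 [  0.     434.841  207.2766]
 [  0.       0.       1.    ]] [[ 0.0143 -0.9815  0.1911  0.3224]
 [-0.9997 -0.0101  0.0229 -0.0377]
 [-0.0205 -0.1913 -0.9813  1.2123]
 [ 0.      0.      0.      1.    ]]
```

View pics/side0.png

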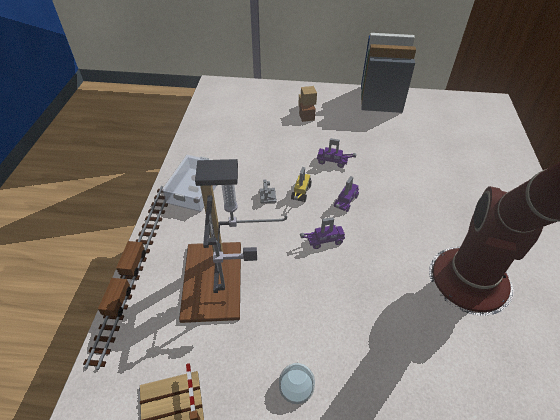

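View pics/top0.png

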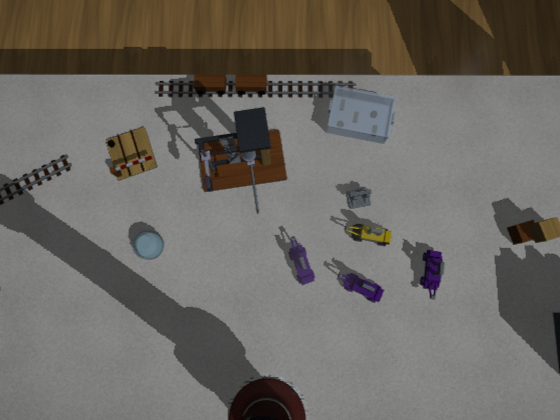

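Side: yellow car at (302,185), grey buffer stop at (267,192), scale base at (212,282), hook tip at (286,218), marker tab at (250,254), dome at (297,384). Top: yellow car at (370,234), buffer at (358,198), hook tip at (257,212), dome at (149,245). There are three purple cars at top (302,262), (363,287) and (432,270). The car at top (370,234) is the only yellow one, so it is the one meant. I'll confirm it in a crop.

```bash
cat > h.py <<'E'
from station import *
import cv2,numpy as np
from scipy.spatial.transform import Rotation as R
np.set_printoptions(precision=4,suppress=True)
P={n:camera_params(n) for n in("side","top")}
def ray(n,uv):
    M=np.array(P[n]["world_from_camera"]);K=np.array(P[n]["mtx"])
    d=M[:3,:3]@np.linalg.solve(K,[uv[0],uv[1],1.]);return M[:3,3],d/np.linalg.norm(d)
def plane(n,uv,z):
    o,d=ray(n,uv);return o+d*(z-o[2])/d[2]
def tri(a,b):
    "side px, top px -> midpoint, gap"
    o,d=ray("side",a);p,e=ray("top",b)
    s,t=np.linalg.lstsq(np.c_[d,-e],p-o,rcond=None)[0]
    return (o+s*d+p+t*e)/2,np.linalg.norm(o+s*d-p-t*e)
def proj(n,X):
    M=np.linalg.inv(np.array(P[n]["world_from_camera"]));c=M[:3,:3]@np.asarray(X)+M[:3,3]
    u=np.array(P[n]["mtx"])@c;return u[:2]/u[2]
def crop(im,x,y,w,h,f):
    return cv2.resize(im[y:y+h,x:x+w],None,fx=f,fy=f,interpolation=cv2.INTER_CUBIC)
def rel(dp,rot):
    "world shift (m) -> tool-axis shift in cm"
    return R.from_rotvec(rot).inv().apply(dp)*100
E
python3 - <<'E'
from h import *
S=cv2.imread("pics/side0.png");T=cv2.imread("pics/top0.png")
m=np.hstack([np.vstack([crop(S,170,150,130,100,3),crop(S,230,160,130,100,3)][:2]),np.vstack([crop(T,190,130,130,100,3),crop(T,320,170,130,100,3)])])
cv2.imwrite("pics/m1.png",m);print(m.shape)
for n,I in(("side",S),("top",T)):
    H=cv2.cvtColor(I,cv2.COLOR_BGR2HSV)
    k=cv2.inRange(H,(22,150,60),(35,255,255));c=max(cv2.findContours(k,0,2)[0],key=cv2.contourArea)
    r=cv2.minAreaRect(c);print(n,"yellow",r,cv2.contourArea(c),[plane(n,p,.03)[:2] for p in cv2.boxPoints(r)], plane(n,r[0],.03))
    k=cv2.inRange(H,(3,130,50),(14,255,190));
    if n=="side":k[:240]=0;k[:,:170]=0;k[:,250:]=0
    else:k[:,:195]=0;k[:,300:]=0;k[:120]=0;k[300:]=0
    ys,xs=np.nonzero(k);h=cv2.convexHull(np.c_[xs,ys].astype(np.int32));r=cv2.approxPolyDP(h,6,True)[:,0]
    print("base",[(p.tolist(),plane(n,p,.016)[:2]) for p in r])
E
```

```text
(600, 780, 3)
side yellow ((298.0, 197.0), (0.0, 0.0), 0.0) 0.0 [array([ 0.4901, -0.2259]), array([ 0.4901, -0.2259]), array([ 0.4901, -0.2259]), array([ 0.4901, -0.2259])] [ 0.4901 -0.2259  0.03  ]
base [([240, 247], array([ 0.6379, -0.0252])), ([239, 317], array([0.6028, 0.1903])), ([199, 419], array([0.6456, 0.4337])), ([170, 414], array([0.7093, 0.4306])), ([189, 247], array([ 0.7812, -0.0093]))]
top yellow ((375.611328125, 233.7396240234375), (28.99472999572754, 12.408761978149414), 10.619654655456543) 198.0 [array([ 0.4721, -0.2487]), array([ 0.5057, -0.2557]), array([ 0.4919, -0.3328]), array([ 0.4584, -0.3254])] [ 0.482  -0.2907  0.03  ]
base [([285, 178], array([ 0.6403, -0.0425])), ([204, 190], array([0.6031, 0.1867])), ([204, 143], array([0.7429, 0.193 ])), ([277, 130], array([ 0.784, -0.018]))]
```

View pics/m1.png

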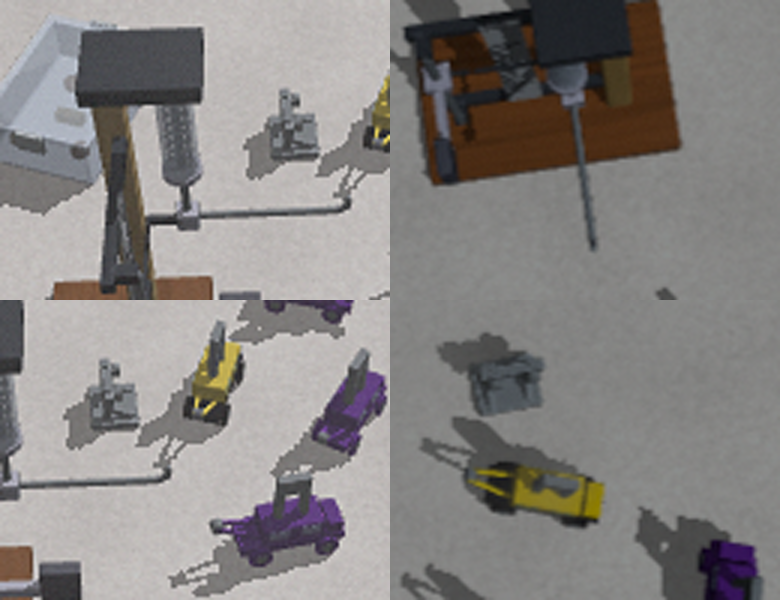

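```bash
python3 - <<'E'
from h import *
print("tip",tri((285.5,217),(257.7,212)))
print("bail top mid",tri((303.3,168.5),(374.7,231.5)))
T=cv2.imread("pics/top0.png");S=cv2.imread("pics/side0.png")
print("side bail/top plane",plane("side",(303.3,168.5),.097),plane("top",(374.7,231.5),.097))
# yellow body, hull -> edges
for n,I in(("side",S),("top",T)):
    H=cv2.cvtColor(I,cv2.COLOR_BGR2HSV)
    k=cv2.inRange(H,(20,120,60),(38,255,255));k[:,:285]=0;k[:150]=0;k[260:]=0
    if n=="side":k[:,330:]=0
    if n=="top":k[:,:360]=0;k[:,400:]=0
    ys,xs=np.nonzero(k);h=cv2.approxPolyDP(cv2.convexHull(np.c_[xs,ys].astype(np.int32)),1.5,True)[:,0]
    print(n,len(xs),[(p.tolist(),plane(n,p,.04)[:2]) for p in h])
# stand frame from base corners (both views), Umeyama-lite
m=np.array([[-40,-90],[-40,150],[110,-90]])/1000
top=np.array([[.6403,-.0425],[.6031,.1867],[.784,-.018]]);
si=np.array([[.6379,-.0252*0-.0425],[.6028,.1903],[.784,-.018]])
A,_=cv2.estimateAffinePartial2D(m,top);print(A,np.degrees(np.arctan2(A[1,0],A[0,0])),np.hypot(A[0,0],A[1,0]))
y=np.arctan2(A[1,0],A[0,0]);o=A[:,2];f=lambda x,yy,z:np.r_[o+np.array([[np.cos(y),-np.sin(y)],[np.sin(y),np.cos(y)]])@[x,yy],z]
print("pred tip",f(-.163,0,.223),"seat",f(-.135,0,.21),"collar",f(-.035,0,.21))
for n in P:print(n,proj(n,f(-.163,0,.223)),proj(n,f(-.053,0,.21)))
for n,I in(("side",S),("top",T)):
    pass
# grey marker region close-ups
cv2.imwrite("pics/m2.png",np.hstack([crop(S,195,220,80,100,5),crop(T,190,125,80,100,5)]))
E
```

```text
tip (array([0.5055, 0.0213, 0.2138]), np.float64(0.0006815113003981749))
bail top mid (array([ 0.4788, -0.2722,  0.1073]), np.float64(0.0030329014096199722))
side bail/top plane [ 0.4807 -0.2841  0.097 ] [ 0.4787 -0.2742  0.097 ]
side 119 [([307, 174], array([ 0.4691, -0.3222])), ([309, 175], array([ 0.4624, -0.3182])), ([307, 183], array([ 0.4663, -0.2806])), ([298, 197], array([ 0.4896, -0.2162])), ([295, 195], array([ 0.4995, -0.2237])), ([296, 182], array([ 0.5013, -0.2813])), ([299, 176], array([ 0.494 , -0.3099]))]
top 283 [([389, 242], array([ 0.4587, -0.3237])), ([361, 237], array([ 0.4713, -0.249 ])), ([360, 228], array([ 0.4958, -0.2469])), ([363, 225], array([ 0.5041, -0.2552])), ([390, 231], array([ 0.4885, -0.3275]))]
[[ 0.954  -0.158   0.6647]
 [ 0.158   0.954   0.05  ]] 9.405039445004915 0.966968184153914
pred tip [0.5039 0.0234 0.223 ] seat [0.5315 0.028  0.21  ] collar [0.6302 0.0443 0.21  ]
side [286.2678 215.2131] [240.1523 220.6698]
top [256.5726 211.8166] [250.3626 168.1331]
```

View pics/m2.png

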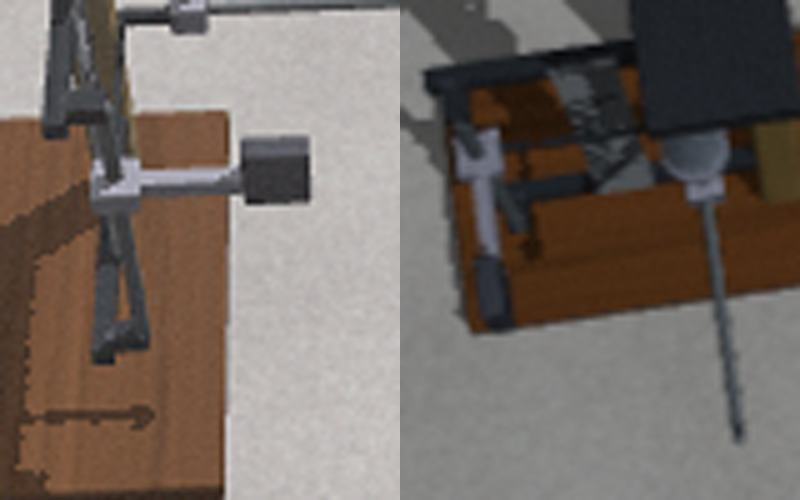

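Marker: the carriage arm ends in the dark tab, at side (250,254) and top (208,183). The yellow car with its steel bail is confirmed. Next I'll compute the approach moves.

```bash
python3 - <<'E'
from h import *
s=sense();r=s["tcp_rot"];p=s["ee_pos"];print(R.from_rotvec(r).as_matrix())
for w in((.38,.5,.4),(.47,.15,.4),(.475,-.15,.3),(.479,-.274,.16)):print(w,rel(np.array(w)-p,r))
a=np.radians(10.5);want=np.array([[-np.cos(a),np.sin(a),0],[np.sin(a),np.cos(a),0],[0,0,-1]]) 
print("turn",(R.from_rotvec(r).inv()*R.from_matrix(want)).as_rotvec())
print("tab top",tri((250,248.5),(207.6,182)),tri((250,254),(208.2,184)))
print("dome",plane("side",(297,384),.03),"buffer",plane("top",(358,198),.025))
E
```

```text
[[-0.9733  0.2296 -0.0005]
 [ 0.2296  0.9733 -0.0023]
 [ 0.     -0.0023 -1.    ]]
(0.38, 0.5, 0.4) [-25.5001  -7.5815 -16.9578]
(0.47, 0.15, 0.4) [-42.2963 -39.5796 -16.8835]
(0.475, -0.15, 0.3) [-49.6715 -68.6399  -6.8159]
(0.479, -0.274, 0.16) [-52.9081 -80.5842   7.2119]
turn [-0.0023 -0.0001 -0.0484]
tab top (array([0.5717, 0.1383, 0.2337]), np.float64(0.0008331658026475263)) (array([0.5719, 0.1399, 0.2154]), np.float64(0.0017512203203932613))
dome [0.4457 0.3436 0.03  ] buffer [ 0.5823 -0.2461  0.025 ]
```

```bash
python3 -m crank '[[[0,0,0,-25.5,-7.6,-17,1],[0,0,0,-25.5,-7.6,-17,1],[0,0,0,-25.5,-7.6,-17,1],[0,0,0,-25.5,-7.6,-17,1],[0,0,0,-25.5,-7.6,-17,1],[0,0,0,-25.5,-7.6,-17,1],[0,0,0,-42.3,-39.6,-17,1],[0,0,0,-42.3,-39.6,-17,1],[0,0,0,-42.3,-39.6,-17,1],[0,0,0,-42.3,-39.6,-17,1]]]'
python3 - <<'E'
from h import *
s=sense();r=s["tcp_rot"];p=s["ee_pos"];print(p,r)
for w in((.47,.15,.4),(.475,-.15,.3),(.479,-.274,.16)):print(w,rel(np.array(w)-p,r))
E
```

```text
t: 1.1
ee_pos: [0.4234, 0.3121, 0.397]
tcp_rot: [-0.363, -3.12, 0.001]
force: [0.5, -0.5, 0.2]
gripper_width: 0.0856
gripper_force: 0.0
[0.4234 0.3121 0.397 ] [-0.3634 -3.1199  0.0012]
(0.47, 0.15, 0.4) [ -8.2607 -14.7043  -0.293 ]
(0.475, -0.15, 0.3) [-15.6469 -43.778    9.7278]
(0.479, -0.274, 0.16) [-18.8931 -55.7423  23.7362]
```

```bash
python3 -m crank '[[[0,0,0,-8.3,-14.7,0,1],[0,0,0,-8.3,-14.7,0,1],[0,0,0,-8.3,-14.7,0,1],[0,0,0,-15.6,-43.8,9,1],[0,0,0,-15.6,-43.8,9,1],[0,0,0,-15.6,-43.8,9,1],[0,0,0,-15.6,-43.8,9,1],[0,0,0,-15.6,-43.8,9,1],[0,0,0,-15.6,-43.8,9,1],[0,0,-0.048,-18.9,-50,14,1]]]'
python3 -m crank '[[[0,0,0,0,0,0,1],[0,0,0,0,0,0,1]]]'
python3 - <<'E'
from h import *
s=sense();r=s["tcp_rot"];p=s["ee_pos"];print(p,R.from_rotvec(r).as_matrix())
for w in((.479,-.274,.16),(.479,-.274,.064)):print(w,rel(np.array(w)-p,r))
E
```

```text
t: 2.1
ee_pos: [0.4816, -0.1635, 0.2911]
tcp_rot: [0.289, 3.125, -0.002]
force: [1.5, 0.4, 0.4]
gripper_width: 0.0857
gripper_force: 0.0
t: 2.3
ee_pos: [0.481, -0.1612, 0.2893]
tcp_rot: [-0.293, -3.125, -0.001]
force: [1.3, -0.6, 0.1]
gripper_width: 0.0856
gripper_force: 0.0
[ 0.481  -0.1612  0.2893] [[-0.9826  0.1857 -0.0028]
 [ 0.1857  0.9826  0.0009]
 [ 0.0029  0.0003 -1.    ]]
(0.479, -0.274, 0.16) [ -1.9356 -11.1276  12.9244]
(0.479, -0.274, 0.064) [ -1.9634 -11.1309  22.5244]
```

```bash
python3 -m crank '[[[0,0,0,-1.9,-11.1,13,1],[0,0,0,-1.9,-11.1,13,1],[0,0,0,-1.9,-11.1,14,1],[0,0,0,-1.9,-11.1,15,1],[0,0,0,-1.9,-11.1,15,1],[0,0,0,-1.9,-11.1,15,1]]]'
python3 - <<'E'
from h import *
S=read_camera("side")[:,:,::-1];T=read_camera("top")[:,:,::-1]
s=sense();print(s["ee_pos"],s["tcp_rot"])
print(proj("side",s["ee_pos"]),proj("top",s["ee_pos"]))
cv2.imwrite("pics/m3.png",np.hstack([crop(S,260,130,80,100,5),crop(T,335,185,80,100,5)]))
E
```

```text
t: 2.9
ee_pos: [0.4812, -0.2713, 0.1408]
tcp_rot: [0.285, 3.128, 0.002]
force: [0.2, -0.8, 1.2]
gripper_width: 0.0855
gripper_force: 0.0
[ 0.4823 -0.2714  0.1425] [0.2823 3.1249 0.0003]
[303.0781 159.9289] [377.3466 227.5254]
```

View pics/m3.png

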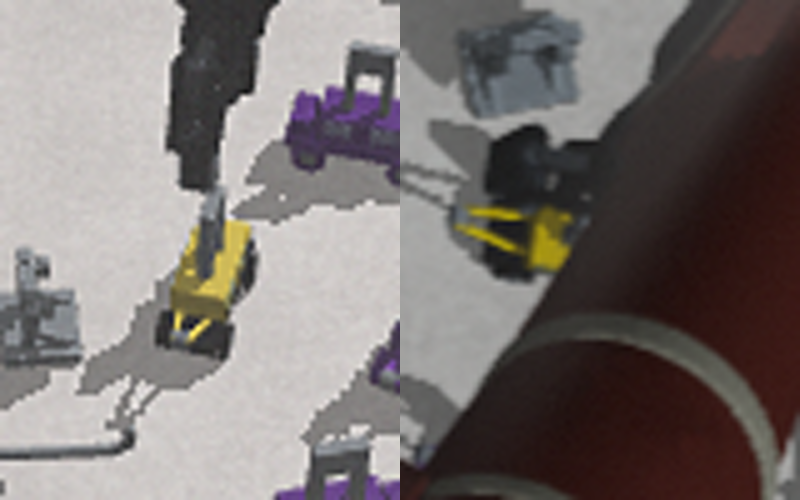

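The gripper stands above the bail. In the side view the bail top is at (302.6,168) and the near finger at (299,167), so they are aligned. Now down and grip.

```bash
python3 -m crank '[[[0,0,0,0.1,-0.5,2,1],[0,0,0,0.1,-0.5,4,1],[0,0,0,0.1,-0.5,6,1],[0,0,0,0.1,-0.5,7,1],[0,0,0,0.1,-0.5,7.8,1],[0,0,0,0.1,-0.5,7.8,1],[0,0,0,0.1,-0.5,7.8,1]]]'
python3 -m crank '[[[0,0,0,0,0,0,0.2],[0,0,0,0,0,0,0.2],[0,0,0,0,0,0,0.2],[0,0,0,0,0,0,0.2],[0,0,0,0,0,0,0.2],[0,0,0,0,0,0,0.2],[0,0,0,0,0,0,0.2],[0,0,0,0,0,0,0.2]]]'
```

```text
t: 3.7
ee_pos: [0.479, -0.278, 0.0633]
tcp_rot: [0.287, 3.127, -0.001]
force: [-0.3, -1.0, 0.2]
gripper_width: 0.0851
gripper_force: 0.0
t: 4.5
ee_pos: [0.4784, -0.2781, 0.0628]
tcp_rot: [0.288, 3.128, -0.0]
force: [-0.8, 0.2, 4.9]
gripper_width: 0.0309
gripper_force: 59.2
```

```bash
python3 -m crank '[[[0,0,0,0,0,-0.5,0.2],[0,0,0,0,0,-1.5,0.2],[0,0,0,0,0,-4,0.2],[0,0,0,0,0,-8,0.2],[0,0,0,0,0,-12,0.2],[0,0,0,0,0,-16,0.2],[0,0,0,0,0,-20,0.2],[0,0,0,0,0,-21,0.2],[0,0,0,0,0,-21,0.2],[0,0,0,0,0,-21,0.2]]]'
python3 - <<'E'
from h import *
F=[];
for i in range(6):
    T=read_camera("side" if i%2 else "top")[:,:,::-1];F.append(sense()["force"]);cv2.imwrite(f"pics/l{i%2}.png",T)
s=sense();p=s["ee_pos"];r=s["tcp_rot"];M=R.from_rotvec(r).as_matrix();print(np.array(F),p,M)
a=np.radians(9.2);want=np.array([[-np.cos(a),-np.sin(a),0],[-np.sin(a),np.cos(a),0],[0,0,-1]])
print("turn",R.from_matrix(M.T@want).as_rotvec())
for w in((.42,-.15,.3),(.42,0.01,.3)):print(w,rel(np.array(w)-p,r))
print(s["gripper_width"],s["wrist_torque"])
E
```

```text
t: 5.5
ee_pos: [0.4767, -0.2766, 0.2698]
tcp_rot: [-0.288, -3.123, -0.004]
force: [-0.5, 0.5, -5.6]
gripper_width: 0.0311
gripper_force: 60.4
[[ 0.2262  0.9252 -6.0323]
 [ 0.4159  0.0624 -5.0359]
 [ 0.4858 -0.9609 -5.737 ]
 [-0.4937 -0.2853 -6.4038]
 [-0.6567 -1.0523 -6.0733]
 [ 0.3521 -0.489  -5.2004]] [ 0.4778 -0.2776  0.2711] [[-0.9832  0.1828 -0.0025]
 [ 0.1828  0.9832  0.0011]
 [ 0.0026  0.0006 -1.    ]]
turn [ 0.001  -0.0025 -0.3444]
(0.42, -0.15, 0.3) [ 8.0232 11.4934 -2.8662]
(0.42, 0.01, 0.3) [10.9472 27.2239 -2.8493]
0.03097404961024684 [0.0323 0.0246 0.0152]
```

```bash
python3 - <<'E'
from h import *
T=cv2.imread("pics/top0.png");S=cv2.imread("pics/side0.png")
# wire in top: dark-ish pixels per row, cols 245..262; side: per column rows 205..228
g=T.astype(int).sum(2);pts=[]
for v in range(172,209):
    row=g[v,244:264];w=np.clip(np.median(row)-40-row,0,None)
    if w.sum()>0:pts.append((244+(w*np.arange(20)).sum()/w.sum(),v))
pts=np.array(pts);f=np.polyfit(pts[:,1],pts[:,0],1);e=pts[:,0]-np.polyval(f,pts[:,1]);k=abs(e)<1;f=np.polyfit(pts[k,1],pts[k,0],1)
print("top",k.sum(),np.std(e[k]));A,B=[plane("top",(np.polyval(f,v),v),.207) for v in(175,210)];print(A,B,np.degrees(np.arctan2(*(A-B)[1::-1])))
g=S.astype(int).sum(2);pts=[]
for u in range(242,278):
    c=g[206:230,u];w=np.clip(np.median(c)-60-c,0,None)
    if w.sum()>0:pts.append((u,206+(w*np.arange(24)).sum()/w.sum()))
pts=np.array(pts);f2=np.polyfit(pts[:,0],pts[:,1],1);e=pts[:,1]-np.polyval(f2,pts[:,0]);k=abs(e)<1;f2=np.polyfit(pts[k,0],pts[k,1],1)
print("side",k.sum(),np.std(e[k]));A,B=[plane("side",(u,np.polyval(f2,u)),.207) for u in(245,280)];print(A,B,np.degrees(np.arctan2(*(A-B)[1::-1])))
for v in (208,211):print("tip top",plane("top",(257.7,v),.215))
# rows at tip end
print(T[205:218,255:261].sum(2)); print(S[210:224,280:292].astype(int).sum(2))
E
```

```text
top 15 0.6123629708492554
[0.5962 0.0432 0.207 ] [0.5112 0.0217 0.207 ] 14.184110627290002
side 1 0.0
[ 0.6096 -0.0111  0.207 ] [0.5187 0.0243 0.207 ] -21.290444008374728
tip top [0.5144 0.0214 0.215 ]
tip top [0.5073 0.0213 0.215 ]
[[309 200 274 342 389 392]
 [317 216 258 332 398 402]
 [322 228 243 332 398 388]
 [326 218 232 315 381 387]
 [334 214 203 266 346 391]
 [359 246 139 247 360 406]
 [396 294 140 233 345 403]
 [398 314 210 279 348 408]
 [396 343 278 317 370 397]
 [398 401 381 370 396 399]
 [392 394 396 397 388 392]
 [387 393 397 391 386 391]
 [386 389 392 397 395 396]]
[[577 561 578 588 357 352 588 600 376 342 582 574]
 [576 564 573 377 351 356 590 590 344 586 589 569]
 [580 576 591 367 360 600 375 363 312 584 586 582]
 [580 574 589 364 369 381 351 571 568 565 572 569]
 [588 365 376 350 365 361 350 589 585 573 550 568]
 [572 335 361 357 368 334 434 604 579 569 554 560]
 [560 561 578 599 328 229 250 492 575 583 572 566]
 [579 586 582 608 433 204 188 489 579 592 581 589]
 [549 545 474 458 234 198 172 585 584 570 575 582]
 [362 371 310 230 194 183 343 576 572 580 567 578]
 [216 201 193 186 359 589 569 561 569 554 578 568]
 [463 455 470 588 570 579 571 565 555 563 581 571]
 [584 567 573 567 561 575 562 562 552 564 571 559]
 [556 558 565 559 551 563 568 573 558 561 559 558]]<stdin>:14: RankWarning: Polyfit may be poorly conditioned
```

```bash
python3 - <<'E'
from h import *
T=cv2.imread("pics/top0.png");S=cv2.imread("pics/side0.png")
def fit(prof,line,rng,h=3):
    P_=[]
    for t in rng:
        c=np.polyval(line,t);i=np.arange(int(round(c))-h,int(round(c))+h+1);x=prof(t,i);w=np.clip(np.max(x)*.85-x,0,None)
        P_.append((t,(w*i).sum()/w.sum()))
    P_=np.array(P_)
    for _ in range(3):
        f=np.polyfit(*P_.T,1);e=P_[:,1]-np.polyval(f,P_[:,0]);P_=P_[abs(e)<max(.5,1.5*e.std())]
    print(len(P_),e.std());return f
g=T.astype(int).sum(2);f=fit(lambda v,i:g[v,i],np.polyfit([165,211],[251.7,257.4],1),range(172,208))
A,B=[plane("top",(np.polyval(f,v),v),.207) for v in(170,208)];print(f,A,B,np.degrees(np.arctan2(*(A-B)[1::-1])))
g=S.astype(int).sum(2);f=fit(lambda u,i:g[i,u],np.polyfit([240,280],[221.5,220],1),range(242,280))
A,B=[plane("side",(u,np.polyval(f,u)),.207) for u in(242,280)];print(f,A,B,np.degrees(np.arctan2(*(A-B)[1::-1])))
print("tip side",plane("side",(285.8,216.5),.221),"top",plane("top",(257.2,210.7),.215))
E
```

```text
26 0.26914567663259265
[  0.103  234.8922] [0.6087 0.0366 0.207 ] [0.5159 0.0252 0.207 ] 7.014792381150263
38 0.07089491502290737
[ -0.0375 230.4263] [0.6083 0.0405 0.207 ] [0.5185 0.026  0.207 ] 9.18380736169388
tip side [0.5047 0.0258 0.221 ] top [0.508  0.0225 0.215 ]
```

```bash
python3 -m crank '[[[0,0,-0.1,1.7,3.7,0,0.2],[0,0,-0.2,3.3,7.4,0,0.2],[0,0,-0.3,5,11,0,0.2],[0,0,-0.344,6.6,14.7,0,0.2],[0,0,-0.344,7.1,18,0.5,0.2],[0,0,-0.344,7.5,22,1,0.2],[0,0,-0.344,7.9,26,1.5,0.2],[0,0,-0.344,8.1,28.2,2.1,0.2],[0,0,-0.344,8.1,28.2,2.1,0.2],[0,0,-0.344,8.1,28.2,2.1,0.2]]]'
python3 - <<'E'
from h import *
F=[]
for i in range(10):
    n="side" if i%2 else "top"
    I=read_camera(n)[:,:,::-1];cv2.imwrite(f"pics/h{i%2}.png",I);F.append(sense()["force"])
s=sense();p=s["ee_pos"];r=s["tcp_rot"];M=R.from_rotvec(r).as_matrix();print(np.mean(F,0),p,M)
print(proj("side",p+[0,0,.0142]),proj("side",[.534,.028,.21]))
S=cv2.imread("pics/h1.png");T=cv2.imread("pics/h0.png")
cv2.imwrite("pics/m4.png",np.hstack([crop(S,240,160,80,100,5),crop(T,220,150,80,100,5)]))
E
```

```text
t: 6.8
ee_pos: [0.4501, 0.0141, 0.2512]
tcp_rot: [0.253, -3.131, 0.001]
force: [0.8, -1.2, -6.8]
gripper_width: 0.0306
gripper_force: 61.5
[-0.0458 -0.1339 -5.741 ] [0.4502 0.0139 0.2515] [[-0.9873 -0.1589  0.0001]
 [-0.1589  0.9873 -0.    ]
 [-0.0001 -0.     -1.    ]]
[310.1053 201.7757] [273.4773 219.207 ]
```

View pics/m4.png

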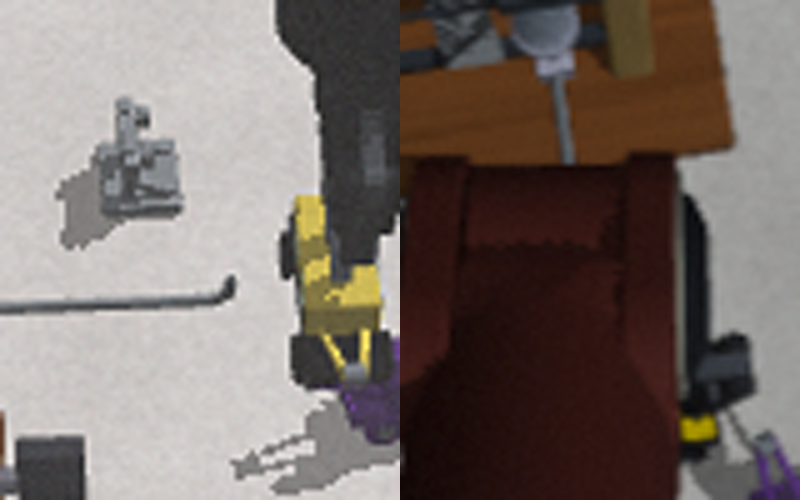

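```bash
python3 - <<'E'
from h import *
o=np.array([.4502,.0139,.2515-.0628]);c,s=.9873,.1589
f=lambda x,y,z:proj("side",o+[c*x-s*y,s*x+c*y,z])
for q in((-.023,.052,.046),(.023,.052,.046),(-.023,-.052,.046),(.023,-.052,.046),(0,.078,.052),(0,.016,.046)):u=f(*q);print(q,u,(u-[240,160])*5)
E
```

```text
(-0.023, 0.052, 0.046) [321.6299 227.3644] [408.1493 336.822 ]
(0.023, 0.052, 0.046) [301.4967 228.1244] [307.4835 340.6219]
(-0.023, -0.052, 0.046) [316.7297 194.6878] [383.6485 173.4388]
(0.023, -0.052, 0.046) [297.9377 195.3423] [289.6887 176.7115]
(0, 0.078, 0.052) [312.8836 234.9868] [364.418 374.934]
(0, 0.016, 0.046) [310.0407 215.8959] [350.2036 279.4795]
```

```bash
python3 -m crank '[[[0,0,0,0,0,1.2,0.2],[0,0,0,0,0.1,2.4,0.2],[0,0,0,0,0.1,3.3,0.2],[0,0,0,0,0.1,3.65,0.2],[0,0,0,0,0.1,3.65,0.2],[0,0,0,-1,0.1,3.65,0.2],[0,0,0,-2,0.1,3.65,0.2],[0,0,0,-2.5,0.1,3.65,0.2],[0,0,0,-2.5,0.1,3.65,0.2],[0,0,0,-2.5,0.1,3.65,0.2]]]'
python3 - <<'E'
from h import *
S=read_camera("side")[:,:,::-1];s=sense();p=s["ee_pos"];print(p,s["force"])
b=p+[.003,0,.0142];print(((proj("side",b)-[250,170])*8))
cv2.imwrite("pics/m5.png",crop(S,250,170,90,75,8))
E
```

```text
t: 8.3
ee_pos: [0.4745, 0.0191, 0.2148]
tcp_rot: [0.251, -3.131, 0.0]
force: [0.6, 1.2, -5.6]
gripper_width: 0.0311
gripper_force: 61.4
[0.4742 0.019  0.2148] [ 0.4411  0.0998 -5.9509]
[381.5619 344.8378]
```

View pics/m5.png

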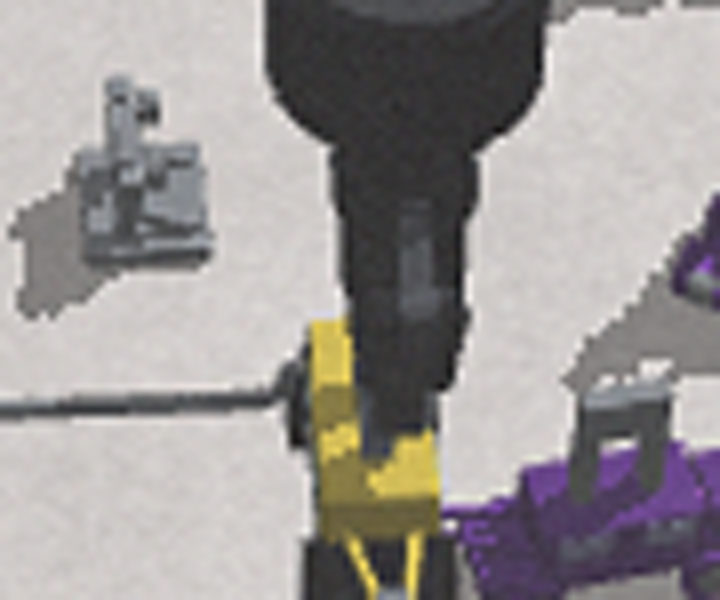

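The car hangs square, with its roof just below the hook wire and the tip at the window's mouth near (285,375) in the crop. Going in slowly.

```bash
python3 -m crank '[[[0,0,0,-0.8,0,0,0.2],[0,0,0,-1.6,0,0,0.2],[0,0,0,-2.4,0,0,0.2],[0,0,0,-3.2,0,0,0.2],[0,0,0,-4,0,0,0.2],[0,0,0,-4.8,0,0,0.2],[0,0,0,-5.4,0,0,0.2],[0,0,0,-5.75,0,0,0.2],[0,0,0,-5.75,0,0,0.2],[0,0,0,-5.75,0,0,0.2]]]'
python3 - <<'E'
from h import *
F=[]
for i in range(4):S=read_camera("side")[:,:,::-1];s=sense();F.append(s["force"])
p=s["ee_pos"];print(p,np.mean(F,0))
cv2.imwrite("pics/m6.png",crop(S,220,170,90,75,8))
E
```

```text
t: 9.35
ee_pos: [0.531, 0.0282, 0.2148]
tcp_rot: [0.251, -3.131, 0.0]
force: [-0.2, -0.3, -4.6]
gripper_width: 0.0312
gripper_force: 61.4
[0.5311 0.0282 0.215 ] [ 0.0433  0.2    -5.7295]
```

View pics/m6.png

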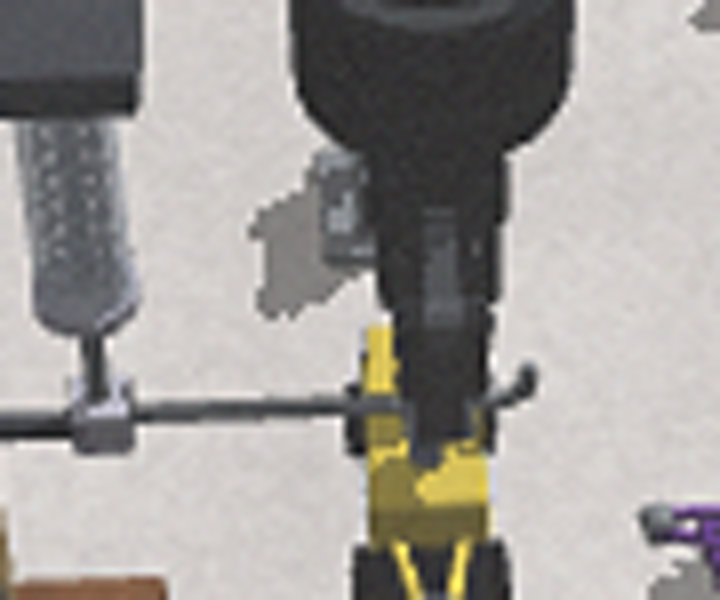

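The hook passes cleanly through the window, with the tip at (528,375) and the bail at (430,420) in the crop. Lowering at 2 cm/s.

```bash
for i in 1; do python3 -m crank '[[[0,0,0,0,0,0.2,0.2],[0,0,0,0,0,0.4,0.2],[0,0,0,0,0,0.6,0.2],[0,0,0,0,0,0.8,0.2],[0,0,0,0,0,1.0,0.2],[0,0,0,0,0,1.2,0.2],[0,0,0,0,0,1.4,0.2],[0,0,0,0,0,1.5,0.2],[0,0,0,0,0,1.6,0.2],[0,0,0,0,0,1.7,0.2]]]'; done
python3 -m crank '[[[0,0,0,0,0,0.1,0.2],[0,0,0,0,0,0.2,0.2],[0,0,0,0,0,0.3,0.2],[0,0,0,0,0,0.4,0.2],[0,0,0,0,0,0.6,0.2],[0,0,0,0,0,0.8,0.2],[0,0,0,0,0,1.0,0.2],[0,0,0,0,0,1.2,0.2],[0,0,0,0,0,1.4,0.2],[0,0,0,0,0,1.6,0.2]]]'
python3 -m crank '[[[0,0,0,0,0,0.2,0.2],[0,0,0,0,0,0.4,0.2],[0,0,0,0,0,0.6,0.2],[0,0,0,0,0,0.8,0.2],[0,0,0,0,0,1.0,0.2],[0,0,0,0,0,1.2,0.2],[0,0,0,0,0,1.4,0.2],[0,0,0,0,0,1.4,0.2],[0,0,0,0,0,1.4,0.2],[0,0,0,0,0,1.4,0.2]]]'
python3 - <<'E'
from h import *
F=[]
for i in range(12):S=read_camera("side")[:,:,::-1];s=sense();F.append(s["force"])
p=s["ee_pos"];print(p,np.mean(F,0),np.std(F,0),s["tcp_rot"])
cv2.imwrite("pics/m7.png",crop(S,220,170,90,75,8))
E
```

```text
t: 10.55
ee_pos: [0.5315, 0.0283, 0.1979]
tcp_rot: [-0.251, 3.131, -0.0]
force: [0.4, -0.1, -5.9]
gripper_width: 0.031
gripper_force: 61.4
t: 11.55
ee_pos: [0.5315, 0.0283, 0.1818]
tcp_rot: [-0.251, 3.131, -0.0]
force: [-0.3, 0.7, -3.6]
gripper_width: 0.0313
gripper_force: 61.4
t: 12.55
ee_pos: [0.5315, 0.0283, 0.168]
tcp_rot: [-0.251, 3.131, 0.0]
force: [0.6, 1.0, -2.5]
gripper_width: 0.0307
gripper_force: 61.5
[0.5315 0.0283 0.1679] [ 0.1258 -0.2547 -3.4508] [0.3905 0.6205 0.5802] [-0.2515  3.1314 -0.0001]
```

View pics/m7.png

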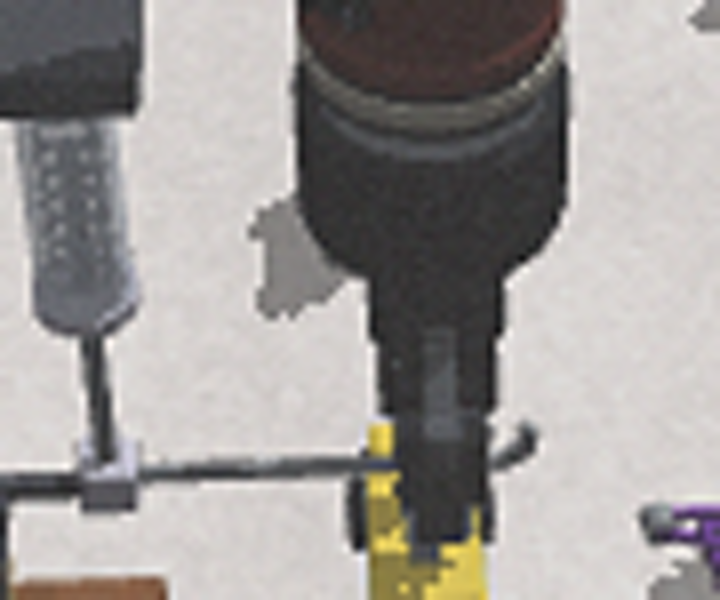

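The scale is taking the load: the tip has moved down to (525,440) in the crop. Sink is about 28 mm and about 3.4 N is left to transfer.

```bash
python3 -m crank '[[[0,0,0,0,0,0.2,0.2],[0,0,0,0,0,0.4,0.2],[0,0,0,0,0,0.6,0.2],[0,0,0,0,0,0.8,0.2],[0,0,0,0,0,1.0,0.2],[0,0,0,0,0,1.2,0.2],[0,0,0,0,0,1.4,0.2],[0,0,0,0,0,1.6,0.2],[0,0,0,0,0,1.8,0.2],[0,0,0,0,0,2.0,0.2]]]'
python3 -m crank '[[[0,0,0,0,0,0.2,0.2],[0,0,0,0,0,0.4,0.2],[0,0,0,0,0,0.6,0.2],[0,0,0,0,0,0.8,0.2],[0,0,0,0,0,1.0,0.2],[0,0,0,0,0,1.2,0.2],[0,0,0,0,0,1.3,0.2],[0,0,0,0,0,1.3,0.2],[0,0,0,0,0,1.3,0.2],[0,0,0,0,0,1.3,0.2]]]'
python3 - <<'E'
from h import *
F=[]
for i in range(40):read_camera("side");s=sense();F.append(s["force"])
p=s["ee_pos"];print(s["t"],p,np.mean(F,0),np.std(F,0),s["wrist_torque"])
E
```

```text
t: 14.15
ee_pos: [0.5315, 0.0283, 0.1478]
tcp_rot: [-0.251, 3.131, -0.0]
force: [0.0, -0.2, -1.0]
gripper_width: 0.0309
gripper_force: 61.7
t: 15.15
ee_pos: [0.5315, 0.0283, 0.135]
tcp_rot: [-0.251, 3.131, -0.0]
force: [0.4, -0.0, 0.3]
gripper_width: 0.0307
gripper_force: 61.8
17.15 [0.5315 0.0283 0.1349] [ 0.703   0.1602 -0.0764] [0.5985 0.5037 0.5424] [ 0.018  -0.254   0.0217]
```

```bash
python3 -m crank '[[[0,0,0,0,0,0.1,0.2],[0,0,0,0,0,0.1,0.2],[0,0,0,0,0,0.1,0.2],[0,0,0,0,0,0.1,0.8],[0,0,0,0,0,0.1,0.8],[0,0,0,0,0,0.1,0.8],[0,0,0,0,0,0.1,0.8],[0,0,0,0,0,0.1,0.8],[0,0,0,0,0,0.1,0.8],[0,0,0,0,0,0.1,0.8]]]'
python3 - <<'E'
from h import *
T=[]
for i in range(8):
    S=read_camera("side")[:,:,::-1]
    H=S[212:255,277:292].astype(int).sum(2);ys,xs=np.nonzero(H<330);T.append((len(ys),ys.min()+212 if len(ys) else 0,round(ys.mean()+212,2)))
print(T,sense()["force"])
cv2.imwrite("pics/m8.png",crop(S,200,180,100,75,8))
E
```

```text
t: 18.15
ee_pos: [0.5314, 0.0283, 0.1339]
tcp_rot: [0.251, -3.131, 0.0]
force: [-0.3, 0.3, -0.4]
gripper_width: 0.0684
gripper_force: 0.0
[(199, np.int64(212), np.float64(229.52)), (201, np.int64(212), np.float64(229.6)), (200, np.int64(212), np.float64(229.54)), (200, np.int64(212), np.float64(229.54)), (200, np.int64(212), np.float64(229.54)), (200, np.int64(212), np.float64(229.54)), (200, np.int64(212), np.float64(229.54)), (200, np.int64(212), np.float64(229.56))] [-0.0798  0.9948  0.0687]
```

View pics/m8.png

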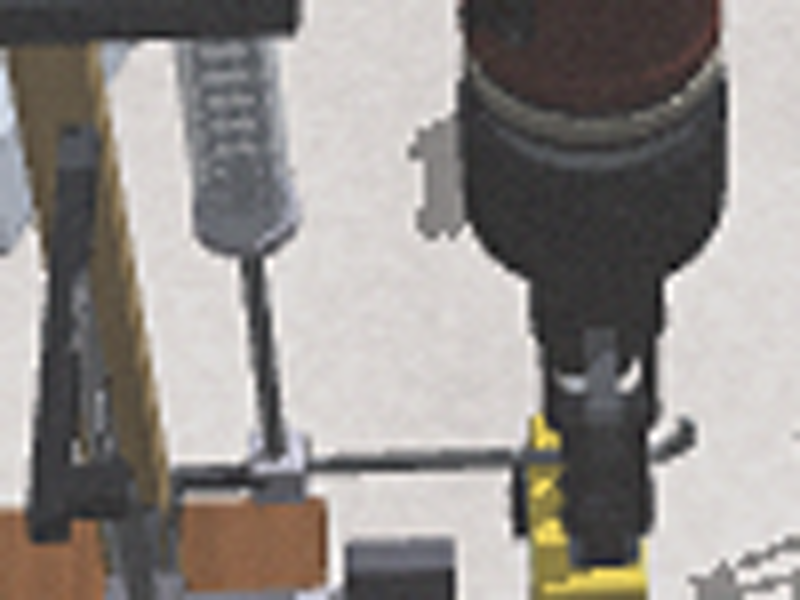

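Released, and the hook stays put: the tip is still at (680,435) in the crop, and the wire centroid is steady over 8 frames. Now I'll retreat straight up and measure the pointer height numerically.

```bash
python3 -m crank '[[[0,0,0,0,0,-0.5,0.8],[0,0,0,0,0,-1.5,0.8],[0,0,0,0,0,-3,0.8],[0,0,0,0,0,-5,0.8],[0,0,0,0,0,-7.5,0.8],[0,0,0,0,0,-10.5,0.8],[0,0,0,0,0,-13.5,0.8],[0,0,0,0,0,-16,0.5],[0,0,0,0,0,-16,0],[0,0,0,0,0,-16,0]]]'
cat > wire.py <<'E'
from h import *
from scipy.optimize import brentq
def wire(S,c0,us=range(245,268),h=4):
    "fit wire row in side view near row c0; returns z of wire axis at xy (.58,.0345)"
    g=S.astype(int).sum(2);Q=[]
    for u in us:
        i=np.arange(c0-h,c0+h+1);x=g[i,u];w=np.clip(x.max()*.85-x,0,None);Q.append((u,(w*i).sum()/max(w.sum(),1)))
    Q=np.array(Q);f=np.polyfit(*Q.T,1)
    def e(z):
        q=proj("side",[.58,.0347,z]);return q[1]-np.polyval(f,q[0])
    return brentq(e,.08,.25),np.std(Q[:,1]-np.polyval(f,Q[:,0]))
E
python3 - <<'E'
from wire import *
print("init",wire(cv2.imread("pics/side0.png"),221))
for i in range(3):
    S=read_camera("side")[:,:,::-1];T=read_camera("top")[:,:,::-1];print(wire(S,238,range(242,260)))
cv2.imwrite("pics/s9.png",S);cv2.imwrite("pics/t9.png",T)
s=sense();p=s["ee_pos"];print(s["t"],p)
# tab: dark block, both first images
for n,I,b in(("side",S,(238,240,30,30)),("side",cv2.imread("pics/side0.png"),(238,240,30,30)),("top",cv2.imread("pics/top0.png"),(198,172,20,25)),):
    x,y,w,h=b;g=I[y:y+h,x:x+w].astype(int).sum(2)
    print(n,b);print("\n".join(" ".join(f"{v:3d}" for v in r) for r in g[::1 if n=="top" else 1, ::1])) if n=="top" else None
    k=(g<330).astype(np.uint8);c=max(cv2.findContours(k,0,2)[0],key=cv2.contourArea);print(np.array(cv2.boundingRect(c))+[x,y,0,0])
for w in((.572,.139,.29),(.572,.139,.26)):print(rel(np.array(w)-p,s["tcp_rot"]))
E
```

```text
t: 19.55
ee_pos: [0.5314, 0.0283, 0.2948]
tcp_rot: [-0.251, 3.13, 0.0]
force: [0.3, 0.6, 0.2]
gripper_width: 0.0249
gripper_force: 0.0
init (0.20567375016398182, np.float64(0.06686620954323014))
(0.1419606823588222, np.float64(0.08924455982906691))
(0.14208218385447435, np.float64(0.05683006156421405))
(0.1420886580085989, np.float64(0.05924430113682564))
19.85 [0.531  0.0283 0.293 ]
side (238, 240, 30, 30)
[238 248  19  22]
side (238, 240, 30, 30)
[238 248  19  22]
top (198, 172, 20, 25)
409 341 204 150 127 133 133 209 311 347 320 231 143 137 137 144 130 105  75 104
395 328 215 181 120 134 130 178 270 331 337 258 156 136 134 132 101  64  76  67
394 319 217 172 115 136 138 152 180 272 350 281 151 134 134 116  83  69  73  73
408 331 221 179 125 137 131 140 165 243 313 265 168 139 141 137 116  78  73  75
406 337 222 180 121 142 120 104 121 137 170 193 175 140 137 136 116  81  77  88
404 357 256 189 142 140 144 142 144 151 158 139 114 130 129 129 124 107 103 127
407 405 335 188 138 132 129 121 145 147 152 128 105 126 117 125 113 123 116 124
402 399 326 195 156 119 113 123 147 151 156 12
[... 763 characters left out ...]
90 392 341 210 124 141 121 101  91  90  96  95  97 117 135 142 142 135
393 394 387 391 397 309 138 134 128 112  93  89  99 123 143 176 209 251 276 276
387 386 388 393 402 345 215 173 193 199 205 188 208 249 303 365 399 398 401 397
383 380 378 391 395 391 351 345 387 392 392 382 387 392 393 403 398 397 405 404
374 377 385 392 398 390 387 383 386 385 390 389 390 399 402 397 398 398 406 406
378 384 386 391 395 400 389 387 384 392 385 393 395 400 397 401 409 405 402 396
378 384 383 394 395 398 395 395 400 397 386 387 394 395 391 394 397 398 398 396
391 396 394 392 390 393 398 394 397 398 390 388 397 394 396 400 397 395 402 401
[199 172  19  20]
[-5.8192 10.2753  0.2849]
[-5.8256 10.2751  3.2849]
```

```bash
python3 -m crank '[[[0,0,0,-2,3.5,0,0],[0,0,0,-4,7,0,0],[0,0,0,-5.8,10.1,0,0],[0,0,0,-5.8,10.1,0.5,0],[0,0,0,-5.8,10.1,1.5,0],[0,0,0,-5.8,10.1,2.5,0],[0,0,0,-5.8,10.1,3.5,0],[0,0,0,-5.8,10.1,4.5,0],[0,0,0,-5.8,10.1,5.5,0],[0,0,0,-5.8,10.1,6,0]]]'
python3 - <<'E'
from wire import *
F=[]
for i in range(8):S=read_camera("side")[:,:,::-1];F.append(sense()["force"])
s=sense();print(s["t"],s["ee_pos"],np.mean(F,0),s["gripper_width"],wire(S,238,range(242,260)))
k=(S[240:290,238:272].astype(int).sum(2)<330).astype(np.uint8);print(["".join(".#"[v] for v in r) for r in k[::3]])
E
```

```text
t: 20.85
ee_pos: [0.572, 0.1365, 0.2327]
tcp_rot: [0.25, -3.13, 0.001]
force: [-0.7, -0.8, 1.6]
gripper_width: 0.0002
gripper_force: 0.9
21.25 [0.5728 0.1374 0.2343] [ 0.015   0.0292 -0.2841] 0.0001474741481013048 (0.1442818020826681, np.float64(0.639900790955265))
['....############..........##.....#', '#################.........##.....#', '################..........##.....#', '###..#############............#..#', '##...##############..........##.#.', '.....##############..........#####', '###################.........###..#', '###....###.................#####..', '###........................######.', '###.........................######', '##................................', '###...............................', '###...............................', '###...............................', '###...............................', '##................................', '##................................']
```

```bash
python3 -m crank '[[[0,0,0,0,0,0.8,0],[0,0,0,0,0,1.6,0],[0,0,0,0,0,2.4,0],[0,0,0,0,0,3.2,0],[0,0,0,0,0,4.0,0],[0,0,0,0,0,4.8,0],[0,0,0,0,0,5.2,0],[0,0,0,0,0,5.6,0],[0,0,0,0,0,6,0],[0,0,0,0,0,6,0]]]'
python3 - <<'E'
from wire import *
F=[]
for i in range(8):S=read_camera("side")[:,:,::-1];F.append(sense()["force"])
s=sense();print(s["t"],s["ee_pos"],np.mean(F,0),wire(S,238,range(242,260)))
k=(S[240:300,238:272].astype(int).sum(2)<330).astype(np.uint8);print("\n".join("".join(".#"[v] for v in r) for r in k[::2]))
E
```

```text
t: 22.25
ee_pos: [0.5718, 0.137, 0.173]
tcp_rot: [0.251, -3.129, 0.001]
force: [-0.4, -0.4, -0.6]
gripper_width: 0.0004
gripper_force: 0.0Traceback (most recent call last):
  File "<stdin>", line 4, in <module>
  File "wire.py", line 11, in wire
    return brentq(e,.08,.25),np.std(Q[:,1]-np.polyval(f,Q[:,0]))
           ~~~~~~^^^^^^^^^^^
    r = _zeros._brentq(f, a, b, xtol, rtol, maxiter, args, full_output, disp)
ValueError: f(a) and f(b) must have different signs
```

```bash
python3 - <<'E'
from h import *
S=read_camera("side")[:,:,::-1];s=sense();print(s["t"],s["ee_pos"],s["force"])
cv2.imwrite("pics/s10.png",S)
S0=cv2.imread("pics/s9.png")
for n,I in(("before",S0),("now",S)):
    g=I[236:300,205:275].astype(int).sum(2);print(n);print("\n".join("".join("#" if v<180 else "+" if v<330 else "." for v in r) for r in g[::2]))
for z in(.1705,.234):print(proj("side",[.572,.137,z]))
E
```

```text
22.7 [0.5725 0.1372 0.1739] [-0.0606 -0.0927 -0.0822]
before
####.++++++++++.............+++.............................++++++++++
##+#++#+##++++++.....+++++.......++++++++++##++++++++......#+.....++++
#########+#++++.++#########++++++..........................##...+.++++
###########+++++++........+++++++++........................#++++++++++
###########+++++++++++++++++++++++++.......................##++++.++++
####++++++++++++++++++++++++++++++++.......................+#.....++++
++++++++++++++++++++++++++++++++++++..+++++++++++++...........++.+++++
++++++++++++++++++++++++++++++++++++..+++++++++++++...........++++++++
++++++++..+++++...++++++++++++++++++..#####++##+##+#..........++++....
++++++++...++++..+....................+##++##+#++###..........++++++++
++++++++...+++...+......+..++....++++++####+#+###+##..........++++++++
++++++++.........++++++++++++++++++++++###+#+####+##.........++++.++++
++++++++++++++++++++++++++++++++++++...####+++++............#####.+###
+++++#++++++++++++++++++++++++++++++........................#####+.+##
+++++++++##+++++++++++++++++++++++++.........
[... 2848 characters left out ...]
.....................
++++++++++++++++++++++++++++++++++++..................................
.+++..+++++++++++++++++++++++.++++++..................................
+++++.++++++++++++++++++++++++++++#...................................
++++..+++++++######++++++++++++++++...................................
.++++++++####+++###++++++++++++++++...................................
+++++++.+####.++++++++++++++++++++#...................................
++++..+++++++++++++++++++++++++++++...................................
+++...++++.++++++++++++++++++++++++...................................
+++...+++++++++++++++++++++++++++++...................................
[251.5349 264.7236]
[250.1217 247.9765]
```

```bash
python3 -m crank '[[[0,0,0,0,0,0.1,0],[0,0,0,0,0,0.2,0],[0,0,0,0,0,0.32,0],[0,0,0,0,0,0.32,0],[0,0,0,0,0,0.32,0],[0,0,0,0,0,0.32,0],[0,0,0,0,0,0.32,0]]]'
python3 -c "
from h import *
print(sense()['ee_pos'],sense()['force'])"
python3 -m crank '[[[0,0,0,0,0,-2,0],[0,0,0,0,0,-4,0],[0,0,0,0,0,-7,0],[0,0,0,0,0,-10,0],[0,0,0,0,0,-13,0],[0,0,0,0,0,-13,0],[0,0,0,0,0,-13,0]]]'
python3 - <<'E'
from wire import *
S0=cv2.imread("pics/s9.png");Z=[]
for i in range(4):S=read_camera("side")[:,:,::-1];print(wire(S,238,range(242,260)))
S00=cv2.imread("pics/side0.png")
# sub-pixel shift of tab (template from first picture)
for t in((236,244,17,18),(213,250,24,12)):
    x,y,w,h=t;tm=cv2.resize(S00[y:y+h,x:x+w],None,fx=8,fy=8,interpolation=2);sr=cv2.resize(S[y:y+h+30,x-4:x+w+6],None,fx=8,fy=8,interpolation=2)
    r=cv2.matchTemplate(sr,tm,5);_,v,_,l=cv2.minMaxLoc(r);print(v,l[0]/8-4,l[1]/8)
for z in(.146,.15,.21,.215):print(z,proj("side",[.572,.137,z]),proj("side",[.625,.14,z]))
E
```

```text
t: 23.4
ee_pos: [0.5726, 0.1372, 0.1707]
tcp_rot: [-0.251, 3.131, -0.0]
force: [0.3, -0.2, 0.1]
gripper_width: 0.0001
gripper_force: 0.4
[0.5726 0.1372 0.1707] [ 0.317  -0.2168  0.0748]
t: 24.1
ee_pos: [0.5725, 0.1372, 0.3009]
tcp_rot: [-0.251, 3.131, 0.0]
force: [0.3, 0.3, -1.2]
gripper_width: 0.0001
gripper_force: 0.0
(0.14196417393346827, np.float64(0.08744761780534122))
(0.1419730636841373, np.float64(0.08545505345009301))
(0.14195946605812537, np.float64(0.09120248477323063))
(0.14195260983048782, np.float64(0.08280350633405216))
0.8429316878318787 0.375 16.75
0.94511878490448 3.0 16.5
0.146 [252.0443 270.7606] [229.469  269.7477]
0.15 [251.9624 269.7901] [229.3197 268.7758]
0.21 [250.6724 254.5021] [226.9688 253.4669]
0.215 [250.5594 253.1629] [226.7628 252.126 ]
```

The wire is steady at a 63.7 mm sink, so the pointer is at z = 0.1463 m. The marker was pushed by its tab top to 0.1707 m, which puts its index at 0.1467 m. Its 16.6 px image shift agrees. Handing in.

```bash
python3 -c "
from station import *
print(finish_job())"
```

```text
the job is handed in; nothing more can be done
None
```

I handed the job in at about 24 s of the 64 s allowed, but the hand-in returned no verdict: the car hangs still on the scale's hook, let go at balance with about 64 mm of sink, and by my measurements the marker index is within about 1 mm of the pointer.

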